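Unload the wax mould and stack the trays

ROBOT

A 6-joint arm with a two-finger parallel gripper is mounted at the origin on the work surface; the furniture and walls round the work are solid. World frame = base frame: x ahead of the robot, y to its left, z up, the work surface at z = 0. Lengths are in m, angles in rad, forces in N, time in s.
With the tool pointing down it reaches from about 0.3 to 0.775 m from the base axis. Payload 14.6 kg.
Tool frame: the origin (TCP) lies at the very end of the fingers, on their centre line; the grasp point (between the pads) lies 19 mm behind it; x points along the fingers, y is the direction in which the jaws open and shut, and the axes are right-handed (so a half turn about x gives the same grasp; the last joint's range is limited). The gripper opens to 94 mm and grips with 3 to 60 N. Pads are 16 mm wide; open, the fingers measure 119 mm over their backs; the gripper's body (75 mm by 177 mm) begins 78 mm behind the grasp point.
Start: joints at [1.265, 0.3, 1.521, -0, 1.321, -0.067], TCP at [0.13, 0.534, 0.205] pointing down, gripper open.
Joint ranges: [-3.03, 3.03], [-0.79, 2.21], [0.23, 2.52], [-1.04, 4.18], [0, 3.07], [-2.55, 2.55]. Speed limits (rad/s): [2.22, 2.22, 2.57, 3.14, 3.14, 3.14].

INTERFACE

Orientations are given as a unit quaternion [x, y, z, w].
In Python, from cell import status, cams, order gives the robot as it stands.
- The arm moves only by the tool send_rows, never from a script. Its argument "targets" is a list of rows, each an object of numbers: "dx", "dy", "dz": the shift along the tool's x, y, z in mm; "yaw": the turn about the tool's x in degrees; "gripper": the finger opening in mm, from 0 to 94. A call has 1 to 10 rows; each row shifts and turns the commanded pose from where the row before left it, along the tool's axes as they then stand; what a row does not reach is not made up. A row lasts 1/8 s, in which the tool goes at most 62.5 mm and 10.7 degrees, less where a joint would pass 70% of its speed; a pose out of reach is approached as far as the arm can. A call with a gripper value outside its range is refused whole. The fingers move at their own pace and stop on an object; the grip force is fixed at half the most. Time passes only in rows, so rows that do not move let the fingers close. It gives the time, the measured TCP pose, the force and the opening at its end, in the units of the state.
- status.get_obs(): the state, without advancing time (a new reading comes with each control period).
- cams.snapshot(name): name is "side" or "top"; returns a dict with "color" (384x512x3 uint8, red, green, blue), "K" (3x3 intrinsics, pixels), "T" (4x4, takes a point from camera to world coordinates). Camera axes: x right, y down, z forward; pixel columns grow to the right and rows downward; lengths in m; the calibration is good to about 2 mm. A picture is of the moment at which its call begins. There is no depth.
- order.hand_in(): hands the job in, once; it reports no verdict.
The state is a dict: "t": time; "joint_positions": joint angles; "dq": joint speeds; "joint_torque": joint torques, N m; "tool_pos": TCP position; "eef_rot": TCP orientation; "force": force on the tool from outside, world axes, zero at the start; "ft_torque": the same for the moment, N m; "finger_gap": finger opening in m.
Only numpy, scipy, OpenCV 4.12 (cv2) and the standard library are available. Lean on these libraries where they do the work, as an engineer would, in place of code of your own. Each camera call takes 0.05 s, during which the arm holds its last target.

TASK

Lift the cast wax bar straight out of the deep well in the mould tray and stand it upright in the small open wooden box. Then stack the handled tray on the mould tray, so that its four corner pins drop fully into the four sockets and it sits flat. Set both down gently rather than dropping them, and leave the small tins near the work where they are.

Things in the scene. Friction and masses are not known exactly. Their poses are not given: they have to be found in the camera images.
- deep_tray: Deep wooden mould tray, 160 (x) x 130 (y) mm, fixed to the bench. Origin: centre of its underside, on the bench; z up. Corner posts 26 mm square, 70 mm high, its tallest part; low rims (22 mm) between them. In the middle an aluminium mould block, 56 x 56 mm, top 54 mm above the bench, with a square well 32 mm wide and 44 mm deep.
- deep_tray_seat (a point): Centre of the mould tray at the level of the post tops, 70 mm above the bench, axes as the tray. Each post top has a round socket, 15 mm in diameter, 16 mm deep, mouth chamfered 1 mm, at x = +-67, y = +-52 mm. The flat underside of the stacked tray rests at this level.
- handled_tray_center (a point): Shallow wooden tray with a carrying handle, 160 (x) x 130 (y) mm, 0.3 to 0.6 kg, loose, same when turned half round. The point is its centre, half-way up (44.5 mm above the pin tips). It stands on four steel corner pins, 12 mm in diameter, tapered to 3 mm at the tip, 12 mm long below the flat underside, at x = +-67, y = +-52 mm. Corner blocks reach 38 mm above the pin tips. Fully stacked, this point is 102.5 mm above the bench.
- handled_tray_rail (a point): Middle of the handle's level rail, over the centre of the handled tray, 76 mm above the pin tips. The rail runs along the tray's x axis: 104 mm long, 14 mm thick (y), 26 mm high; below it is open, 43 mm, between two uprights 64 mm apart.
- wax_bar_center (a point): Cast bar of pale wax, 30 x 30 mm, 94 mm tall, 80 g, upright in the well of the mould tray, sides along the tray's, 1 mm clear of each well side; its top 50 mm stand out above the mould block, in the way of the handled tray until removed. The point is its centre, half-way up; z is its long axis.
- bar_box: Small open wooden box without a lid, 100 (x) x 80 (y) mm, 45 mm high, walls and floor 6 mm, fixed to the bench. Origin: centre of its underside; z up.
- tin_plum_center (a point): Small tin of set wax, 58 mm wide and 50 mm high, on the robot's side of the box; a bystander. The point is its centre, half-way up.
- tin_oxide_center (a point): Small tin of set wax, 59 mm wide and 45 mm high, beyond the trays as seen from the robot; a bystander. The point is its centre, half-way up.
Not all that is in view belongs to the job. What is shaped like the part that bears wax_bar_center but pink is not meant.

How it is judged:
On the way, in this order (a step that is already met when the one before it is completed fails the run):
1. the bar is lifted clear of the mould (z of wax_bar_center in the frame of deep_tray above 0.105 m), for 0.1 s.
2. the bar stands upright in the box, let go (x of wax_bar_center in the frame of bar_box between -0.036 and 0.036 m and y of wax_bar_center in the frame of bar_box between -0.026 and 0.026 m and z of wax_bar_center in the frame of bar_box between 0.049 and 0.057 m and angle between wax_bar_center's own z axis and vertical below 0.1 rad and linear speed of wax_bar below 0.02 m/s and contact force between wax_bar and the fingers below 0.2 N), for 0.2 s.
At the end, for the whole second after the job is handed in: The bar stands upright (0.1 rad) on the floor of the open box; the handled tray sits flat on the mould tray, all four pins fully home (centres within 4 mm, height 3 mm, tilt 0.03 rad, sides parallel within 0.05 rad, either way round); both let go and at rest (all of step 2 and horizontal distance between handled_tray_center and deep_tray below 0.004 m and z of handled_tray_center in the frame of deep_tray between 0.099 and 0.1055 m and angle between handled_tray_center's own z axis and vertical below 0.03 rad and angle between the x axis of handled_tray_center and the x axis of deep_tray, either way round below 0.05 rad and linear speed of handled_tray below 0.02 m/s and contact force between handled_tray and the fingers below 0.2 N); the robot touches nothing.
It fails at once if a small tin was knocked or moved (20 mm) (distance of any of tin_plum_center, tin_oxide_center from where it was at the start of the episode above 0.02 m).
It fails at once if the handled tray was dropped onto the mould tray (falling faster than 0.5 m/s close above its seat) (horizontal distance between handled_tray_center and deep_tray below 0.03 m and z of handled_tray_center in the frame of deep_tray below 0.125 m and linear speed of handled_tray above 0.5 m/s).
It fails at once if the bar was dropped into the box (faster than 0.5 m/s just above its floor) (horizontal distance between wax_bar_center and bar_box below 0.05 m and z of wax_bar_center in the frame of bar_box below 0.07 m and linear speed of wax_bar above 0.5 m/s).
It also fails if it takes over 64 s, if anything falls off the work surface, if the arm or the gripper's body presses on something with over 40 N, if the wrist force passes 120 N, or if a joint passes its speed limit or range.

## Working session

There is one attempt and no reset: what is moved stays moved. The work goes in short steps, Python scripts to look and compute and a tool call to move; the robot and the scene stay as the last step left them, time stands still between calls to the robot, and variables do not carry over. Pictures are saved under pics/ and viewed, and the job is handed in when it is done.

Besides the shell and the picture viewer there is one more tool, called after "Emit:" in YAML: its name, and indented under it one key for each argument. send_rows: Moves the arm, as the interface text tells. Its arguments: {"type":"object","properties":{"targets":{"type":"array","items":{"type":"object","properties":{"dx":{"type":"number"},"dy":{"type":"number"},"dz":{"type":"number"},"yaw":{"type":"number"},"gripper":{"type":"number"}}}}},"required":["targets"]}

```bash
mkdir -p pics; cat > h.py <<'E'
import numpy as np, cv2
from cell import status, cams, order
def snap(n,f):
    s=cams.snapshot(n); cv2.imwrite(f,s["color"][:,:,::-1]); np.savez(f[:-4],K=s["K"],T=s["T"]); return s
def px2w(f,u,v,z):
    d=np.load(f); K,T=d["K"],d["T"]
    r=T[:3,:3]@np.linalg.solve(K,[u,v,1]); o=T[:3,3]
    return o+r*(z-o[2])/r[2]
def w2px(f,p):
    d=np.load(f); K,T=d["K"],d["T"]
    c=T[:3,:3].T@(np.array(p)-T[:3,3]); q=K@c; return q[:2]/q[2]
E
python3 - <<'E'
from h import *
for n in("side","top"):
    s=snap(n,f"pics/{n}0.png"); print(s["K"],s["T"].round(3))
print(status.get_obs())
E
```

```text
[[366.79849345   0.         252.78850525]
 [  0.         366.79849345 197.23516995]
 [  0.           0.           1.        ]] [[ 0.941 -0.198  0.273  0.243]
 [-0.337 -0.489  0.805 -0.738]
 [-0.026 -0.849 -0.527  0.529]
 [ 0.     0.     0.     1.   ]]
[[377.95850554   0.         257.2837817 ]
 [  0.         377.95850554 187.69921092]
 [  0.           0.           1.        ]] [[ 0.088 -0.974  0.207  0.27 ]
 [-0.996 -0.085  0.023 -0.058]
 [-0.005 -0.208 -0.978  1.083]
 [ 0.     0.     0.     1.   ]]
{'t': 0.1, 'joint_positions': array([ 1.26539460e+00,  3.00429533e-01,  1.52148635e+00, -4.21223553e-06,
        1.32071938e+00, -6.65943262e-02]), 'dq': array([-5.21316071e-04, -2.34574071e-03, -1.56713033e-03,  1.30693258e-03,
        3.06588698e-04, -8.54767522e-05]), 'joint_torque': array([ 9.77279051e-04, -5.32637644e+01, -3.53288376e+01,  7.09423888e-02,
        2.34221370e-02, -4.67547648e-05]), 'tool_pos': array([0.13003142, 0.53417331, 0.20494921]), 'eef_rot': array([ 0.08386778,  0.70213877, -0.08459283,  0.70200527]), 'force': array([-0.15133482, -0.24938395, -0.71415103]), 'ft_torque': array([ 0.01284376,  0.01551321, -0.01133259]), 'finger_gap': 0.09382062662607715}
```

View pics/side0.png

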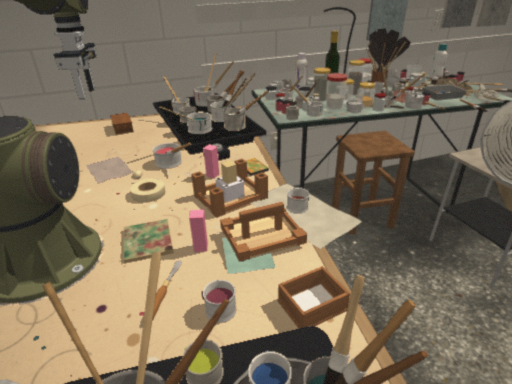

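View pics/top0.png

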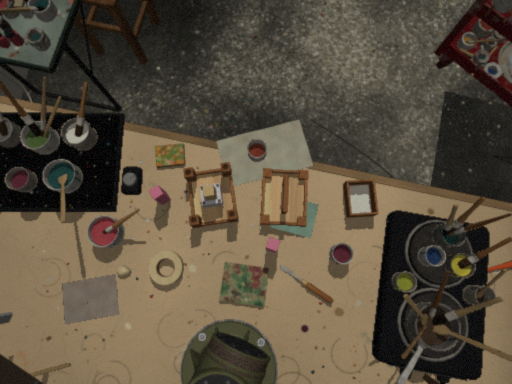

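```bash
python3 - <<'E'
import cv2
a=cv2.imread("pics/top0.png")
cv2.imwrite("pics/t_a.png",cv2.resize(a[150:250,170:320],None,fx=5.3,fy=5.3,interpolation=cv2.INTER_CUBIC))
cv2.imwrite("pics/t_b.png",cv2.resize(a[160:280,300:400],None,fx=5,fy=5,interpolation=cv2.INTER_CUBIC))
a=cv2.imread("pics/side0.png")
cv2.imwrite("pics/s_a.png",cv2.resize(a[140:260,180:320],None,fx=5,fy=5,interpolation=cv2.INTER_CUBIC))
cv2.imwrite("pics/s_b.png",cv2.resize(a[255:335,195:355],None,fx=5,fy=5,interpolation=cv2.INTER_CUBIC))
E
```

```text
(no output)
```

View pics/t_a.png

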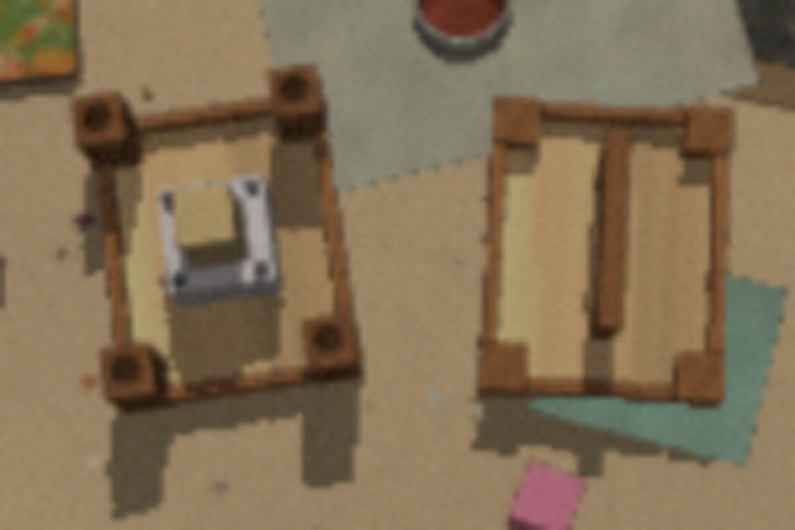

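View pics/t_b.png

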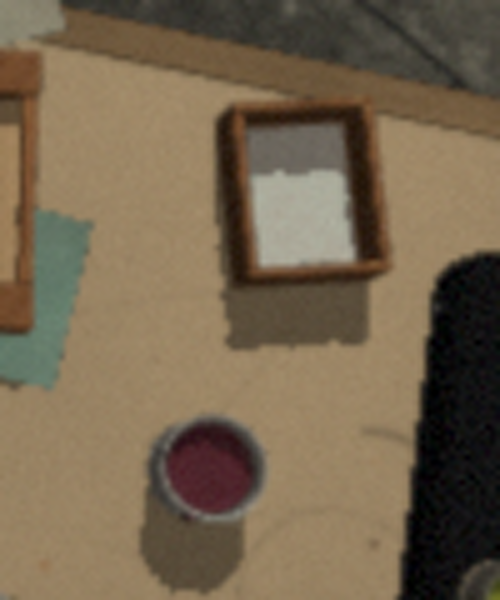

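View pics/s_a.png

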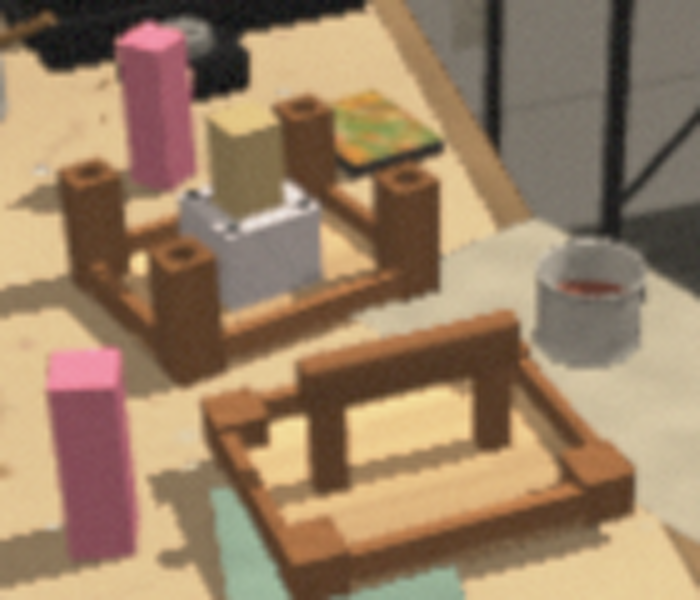

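View pics/s_b.png

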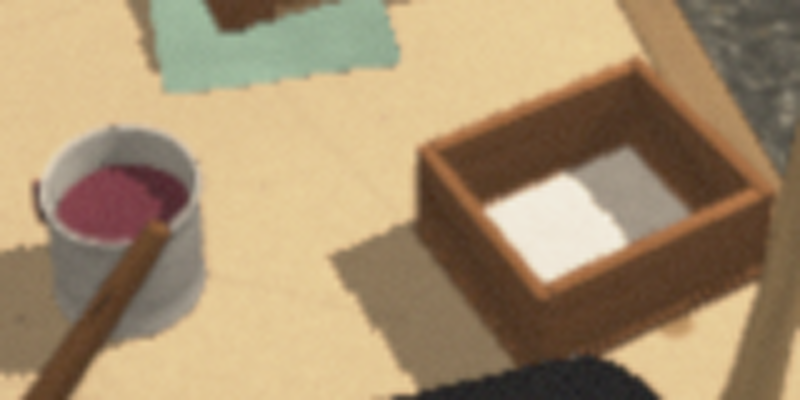

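```bash
cat > fit.py <<'E'
from h import *
from scipy.optimize import least_squares
def fit(model,obs,x0):
    # obs: list of (camfile, px Nx2); model Nx3
    def res(p,split=False):
        c,s=np.cos(p[2]),np.sin(p[2]); out=[]
        for f,m,px in obs:
            m=np.array(m); 
            W=np.c_[p[0]+c*m[:,0]-s*m[:,1],p[1]+s*m[:,0]+c*m[:,1],m[:,2]]
            out.append(np.array([w2px(f,w) for w in W])-px)
        return out if split else np.concatenate([o.ravel() for o in out])
    r=least_squares(res,x0,loss="soft_l1"); return r.x,res(r.x,True)
def cr(px,s,ox,oy): return (np.array(px,float)+.5)/s-.5+[ox,oy]
E
python3 - <<'E'
from fit import *
T,S="pics/top0.npz","pics/side0.npz"
def run(name,m,t,s,x0,mt=None):
    for lab,o in (("both",[(T,m,t),(S,m,s)]),("top",[(T,m,t)]),("side",[(S,m,s)])):
        x,r=fit(m,o,x0); print(name,lab,x.round(4),[q.round(1).tolist() for q in r] if lab=="both" else "")
ta=lambda p:cr(p,5.3,170,150); sa=lambda p:cr(p,5,180,140); tb=lambda p:cr(p,5,300,160); sb=lambda p:cr(p,5,195,255)
sq=lambda a,b,z:[[a,b,z],[a,-b,z],[-a,-b,z],[-a,b,z]]
# order: far-left, far-right, near-right, near-left (x fwd, y left)
pt=ta([(100,117),(296,88),(328,340),(127,370)])
print([px2w(T,*p,.07).round(3) for p in pt])
run("mould",sq(.067,.052,.07),pt,sa([(307,103),(407,177),(186,254),(92,172)]),[.47,.05,0.1])
run("bar",sq(.015,.015,.104),ta([(175,190),(232,185),(237,243),(179,249)]),sa([(240,103),(283,117),(246,135),(207,117)]),[.47,.05,0.1])
run("htray",sq(.08,.065,.038),ta([(495,98),(733,109),(722,405),(480,392)]),sa([(520,345),(635,470),(295,557),(203,403)]),[.47,-.1,0])
pt=tb([(222,110),(372,98),(390,272),(237,283)])
print([px2w(T,*p,.045).round(3) for p in pt])
run("box",sq(.05,.04,.045),pt,sb([(637,60),(778,190),(545,298),(417,148)]),[.47,-.3,0.1])
print("tins",px2w(T,*tb([(208,468)])[0],.05),px2w(T,*ta([(462,10)])[0],.045))
print("pinks",px2w(T,*ta([(550,490)])[0],.094),px2w(T,158,190,.094))
E
```

```text
[array([0.513, 0.16 , 0.07 ]), array([0.538, 0.06 , 0.07 ]), array([0.407, 0.029, 0.07 ]), array([0.383, 0.13 , 0.07 ])]
mould both [0.4611 0.0944 0.2331] [[[-0.1, -0.4], [0.2, -0.2], [0.5, -0.4], [0.2, -0.5]], [[-0.6, 0.5], [0.0, -0.1], [-0.8, -0.4], [-0.4, -0.2]]]
mould top [0.46   0.0947 0.2312] 
mould side [0.4621 0.0935 0.2373] 
bar both [0.4596 0.0933 0.2674] [[[-0.5, 0.2], [-0.1, -0.8], [0.8, -0.9], [0.5, 0.0]], [[2.1, -0.7], [-0.4, 0.5], [-2.9, 0.2], [-1.1, -0.4]]]
bar top [0.4586 0.0937 0.1865] 
bar side [0.4607 0.0922 0.5493] 
htray both [ 0.4744 -0.1117  0.0273] [[[0.2, -1.0], [0.8, -0.4], [1.0, -0.4], [-0.3, -0.7]], [[-1.9, -4.7], [0.5, 0.0], [-1.0, 1.5], [-1.0, -1.4]]]
htray top [ 0.4725 -0.1107  0.0326] 
htray side [ 0.4762 -0.113   0.0165] 
[array([ 0.528, -0.275,  0.045]), array([ 0.543, -0.359,  0.045]), array([ 0.444, -0.371,  0.045]), array([ 0.431, -0.287,  0.045])]
box both [ 0.4897 -0.3275  0.1481] [[[2.1, -1.5], [0.4, -0.8], [1.3, -0.5], [3.1, -0.9]], [[-0.3, -1.6], [-0.4, -0.5], [-1.2, 0.4], [-1.0, -0.4]]]
box top [ 0.4866 -0.3228  0.1453] 
box side [ 0.4904 -0.3288  0.1512] 
tins [ 0.32857145 -0.27422668  0.05      ] [ 0.59533476 -0.0223582   0.045     ]
pinks [ 0.3392652 -0.0885524  0.094    ] [0.45007531 0.22988192 0.094     ]
```

```bash
cat >> h.py <<'E'
from scipy.spatial.transform import Rotation as Ro
def plan(tx,ty,tz,jaw,obs=None):
    o=obs or status.get_obs(); R=Ro.from_quat(o["eef_rot"]).as_matrix()
    a=np.arctan2(R[1,1],R[0,1]); da=(jaw-a+np.pi/2)%np.pi-np.pi/2
    d=R.T@(np.array([tx,ty,tz])-o["tool_pos"])*1000
    print("t",round(o["t"],2),"pos",o["tool_pos"].round(4),"jaw",a.round(4),"toolx",R[:,0].round(4),"gap",round(o["finger_gap"],4),"F",o["force"].round(1),"j",o["joint_positions"].round(2))
    print("tool delta mm",d.round(1),"yaw deg",np.degrees(-da).round(2), "y",R[:,1].round(3),"z",R[:,2].round(3))
E
python3 - <<'E'
from h import *
plan(.4605,.0938,.205,.2335+np.pi/2)
E
```

```text
t 0.1 pos [0.13   0.5342 0.2049] jaw 1.332 toolx [-3.e-04 -1.e-03 -1.e+00] gap 0.0938 F [-0.2 -0.2 -0.7] j [ 1.27  0.3   1.52 -0.    1.32 -0.07]
tool delta mm [ 3.000e-01 -3.497e+02  4.253e+02] yaw deg -27.06 y [ 0.237  0.972 -0.001] z [ 0.972 -0.237 -0.   ]
```

Emit:
send_rows:
  targets:
    - {"dx": -10, "dy": -35, "dz": 42.5, "gripper": 60}
    - {"dx": -10, "dy": -35, "dz": 42.5, "gripper": 60}
    - {"dx": -10, "dy": -35, "dz": 42.5, "gripper": 60}
    - {"dx": -10, "dy": -35, "dz": 42.5, "gripper": 60}
    - {"dx": 0, "dy": -35, "dz": 42.5, "gripper": 60}
    - {"dx": 0, "dy": -35, "dz": 42.5, "gripper": 60}
    - {"dx": 0, "dy": -35, "dz": 42.5, "gripper": 60}
    - {"dx": 0, "dy": -35, "dz": 42.5, "gripper": 60}
    - {"dx": 0, "dy": -35, "dz": 42.5, "gripper": 60}
    - {"dx": 0, "dy": -35, "dz": 42.5, "gripper": 60}

```text
$.targets[0]: bad value
```

Emit:
send_rows:
  targets:
    - {"yaw": -9, "gripper": 60}
    - {"yaw": -9, "gripper": 60}
    - {"yaw": -9, "gripper": 60}
    - {"gripper": 60}
    - {"gripper": 60}

```text
$.targets[0]: bad value
```

```bash
python3 - <<'E'
from h import *
plan(.4605,.0938,.062,.2335+np.pi/2)
E
```

```text
t 0.1 pos [0.13   0.5342 0.2049] jaw 1.332 toolx [-3.e-04 -1.e-03 -1.e+00] gap 0.0938 F [-0.2 -0.2 -0.7] j [ 1.27  0.3   1.52 -0.    1.32 -0.07]
tool delta mm [ 143.3 -349.6  425.3] yaw deg -27.06 y [ 0.237  0.972 -0.001] z [ 0.972 -0.237 -0.   ]
```

Emit:
send_rows:
  targets:
    - {"dx": -10, "dy": -35, "dz": 42.5, "yaw": 0, "gripper": 60}
    - {"dx": -10, "dy": -35, "dz": 42.5, "yaw": 0, "gripper": 60}
    - {"dx": -10, "dy": -35, "dz": 42.5, "yaw": 0, "gripper": 60}
    - {"dx": -10, "dy": -35, "dz": 42.5, "yaw": 0, "gripper": 60}
    - {"dx": 0, "dy": -35, "dz": 42.5, "yaw": 0, "gripper": 60}
    - {"dx": 0, "dy": -35, "dz": 42.5, "yaw": 0, "gripper": 60}
    - {"dx": 0, "dy": -35, "dz": 42.5, "yaw": 0, "gripper": 60}
    - {"dx": 0, "dy": -35, "dz": 42.5, "yaw": 0, "gripper": 60}
    - {"dx": 0, "dy": -35, "dz": 42.5, "yaw": 0, "gripper": 60}
    - {"dx": 0, "dy": -35, "dz": 42.5, "yaw": 0, "gripper": 60}

```text
t: 1.35
tool_pos: [0.461, 0.0921, 0.2454]
eef_rot: [0.084, 0.702, -0.084, 0.702]
force: [0.4, -0.1, 0.4]
finger_gap: 0.06
```

Emit:
send_rows:
  targets:
    - {"dx": 0, "dy": 0, "dz": 0, "yaw": -9, "gripper": 60}
    - {"dx": 0, "dy": 0, "dz": 0, "yaw": -9, "gripper": 60}
    - {"dx": 0, "dy": 0, "dz": 0, "yaw": -9, "gripper": 60}
    - {"dx": 0, "dy": 0, "dz": 0, "yaw": 0, "gripper": 60}
    - {"dx": 0, "dy": 0, "dz": 0, "yaw": 0, "gripper": 60}

```text
t: 1.98
tool_pos: [0.4602, 0.0938, 0.2454]
eef_rot: [-0.081, 0.703, 0.081, 0.702]
force: [-1.1, 0.3, 0.2]
finger_gap: 0.06
```

```bash
python3 - <<'E'
from h import *
plan(.4605,.0938,.12,.2335+np.pi/2)
E
```

```text
t 1.98 pos [0.4602 0.0938 0.2454] jaw 1.7998 toolx [-2.e-04 -0.e+00 -1.e+00] gap 0.06 F [-1.1  0.3  0.2] j [ 0.12  0.09  1.68 -0.    1.37 -1.68]
tool delta mm [ 1.254e+02 -1.000e-01  3.000e-01] yaw deg -0.26 y [-0.227  0.974 -0.   ] z [ 0.974  0.227 -0.   ]
```

Emit:
send_rows:
  targets:
    - {"dx": 30, "dy": 0, "dz": 0, "yaw": -0.3, "gripper": 60}
    - {"dx": 30, "dy": 0, "dz": 0, "yaw": 0, "gripper": 60}
    - {"dx": 30, "dy": 0, "dz": 0, "yaw": 0, "gripper": 60}
    - {"dx": 30, "dy": 0, "dz": 0, "yaw": 0, "gripper": 60}
    - {"dx": 30, "dy": 0, "dz": 0, "yaw": 0, "gripper": 60}
    - {"dx": 25, "dy": 0, "dz": 0, "yaw": 0, "gripper": 60}
    - {"dx": 8, "dy": 0, "dz": 0, "yaw": 0, "gripper": 60}
    - {"dx": 0, "dy": 0, "dz": 0, "yaw": 0, "gripper": 60}

```text
t: 2.98
tool_pos: [0.4603, 0.0938, 0.0626]
eef_rot: [-0.083, 0.702, 0.083, 0.702]
force: [-0.1, -1.2, -0.1]
finger_gap: 0.0601
```

```bash
python3 - <<'E'
from h import *
plan(.4605,.0938,.062,.2335+np.pi/2)
s=snap("side","pics/s1.png");t=snap("top","pics/t1.png")
a=cv2.imread("pics/s1.png")[80:260,160:320];b=cv2.imread("pics/t1.png")[140:240,160:260]
cv2.imwrite("pics/c1.png",np.hstack([cv2.resize(a,(400,450)),cv2.resize(b,(400,450))]))
E
```

```text
t 2.98 pos [0.4603 0.0938 0.0626] jaw 1.8074 toolx [-2.e-04 -0.e+00 -1.e+00] gap 0.0601 F [-0.1 -1.2 -0.1] j [ 0.12  0.3   1.88 -0.    0.95 -1.68]
tool delta mm [ 0.6 -0.   0.2] yaw deg 0.18 y [-0.234  0.972  0.   ] z [ 0.972  0.234 -0.   ]
```

View pics/c1.png

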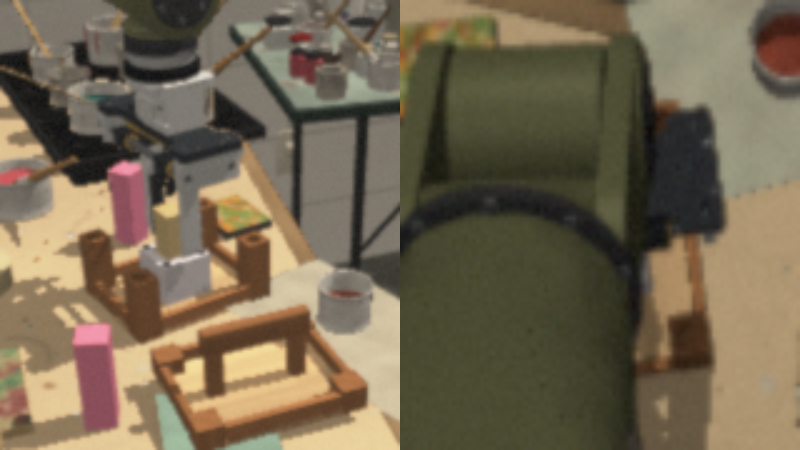

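The side view shows the fingers straddling the pale bar above the block (crop about 170,215), clear of the posts. Closing.

Emit:
send_rows:
  targets:
    - {"dx": 0, "dy": 0, "dz": 0, "yaw": 0, "gripper": 20}
    - {"dx": 0, "dy": 0, "dz": 0, "yaw": 0, "gripper": 20}
    - {"dx": 0, "dy": 0, "dz": 0, "yaw": 0, "gripper": 20}
    - {"dx": 0, "dy": 0, "dz": 0, "yaw": 0, "gripper": 20}
    - {"dx": 0, "dy": 0, "dz": 0, "yaw": 0, "gripper": 20}
    - {"dx": 0, "dy": 0, "dz": 0, "yaw": 0, "gripper": 20}

```text
t: 3.82
tool_pos: [0.4603, 0.0938, 0.0625]
eef_rot: [-0.084, 0.702, 0.084, 0.702]
force: [-0.9, -0.0, 0.1]
finger_gap: 0.0303
```

Gap is 30.3 mm and there is no side force. Lifting.

Emit:
send_rows:
  targets:
    - {"dx": -5, "dy": 0, "dz": 0, "yaw": 0, "gripper": 20}
    - {"dx": -10, "dy": 0, "dz": 0, "yaw": 0, "gripper": 20}
    - {"dx": -15, "dy": 0, "dz": 0, "yaw": 0, "gripper": 20}
    - {"dx": -15, "dy": 0, "dz": 0, "yaw": 0, "gripper": 20}
    - {"dx": -15, "dy": 0, "dz": 0, "yaw": 0, "gripper": 20}
    - {"dx": -20, "dy": 0, "dz": 0, "yaw": 0, "gripper": 20}
    - {"dx": -20, "dy": 0, "dz": 0, "yaw": 0, "gripper": 20}
    - {"dx": -20, "dy": 0, "dz": 0, "yaw": 0, "gripper": 20}
    - {"dx": -5, "dy": 0, "dz": 0, "yaw": 0, "gripper": 20}
    - {"dx": 0, "dy": 0, "dz": 0, "yaw": 0, "gripper": 20}

```text
t: 5.08
tool_pos: [0.4602, 0.0938, 0.1874]
eef_rot: [-0.084, 0.702, 0.084, 0.702]
force: [-0.1, -0.1, 0.0]
finger_gap: 0.0299
```

```bash
python3 - <<'E'
from h import *
plan(.49,-.328,.18,1.68)
s=snap("side","pics/s2.png");t=snap("top","pics/t2.png")
a=cv2.imread("pics/s2.png")[40:260,160:340];b=cv2.imread("pics/t2.png")[140:240,160:260]
cv2.imwrite("pics/c2.png",np.hstack([cv2.resize(a,(480,586)),cv2.resize(b,(300,586))]))
b=cv2.imread("pics/t2.png")[160:280,260:400]
cv2.imwrite("pics/c2b.png",cv2.resize(b,None,fx=5,fy=5,interpolation=cv2.INTER_CUBIC))
E
```

```text
t 5.08 pos [0.4602 0.0938 0.1874] jaw 1.8084 toolx [ 1.e-04  0.e+00 -1.e+00] gap 0.0299 F [-0.1 -0.1  0. ] j [ 0.12  0.14  1.76  0.    1.24 -1.69]
tool delta mm [   7.4 -416.9  -70.3] yaw deg 7.36 y [-0.235  0.972 -0.   ] z [0.972 0.235 0.   ]
```

View pics/c2.png

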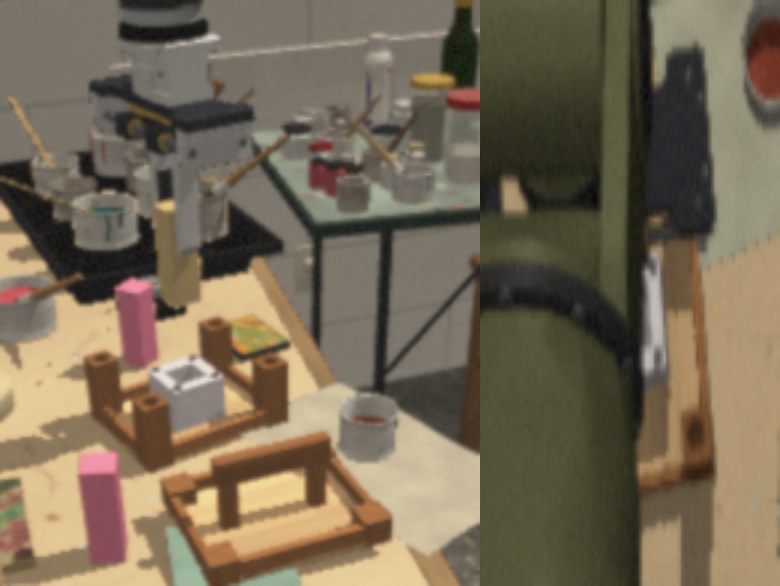

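```bash
python3 - <<'E'
from fit import *
T,S="pics/top0.npz","pics/side0.npz"
q=cr([(248,125),(346,122),(357,262),(257,267)],5,300,160)
for p in q: print(px2w(T,*p,.006).round(4))
a=cv2.imread("pics/top0.png"); b=cv2.imread("pics/side0.png"); out=[]
c,s=np.cos(.15),np.sin(.15)
for im,f,(x0,y0,w) in((a,T,(330,165,60)),(b,S,(270,260,90))):
    im=cv2.resize(im[y0:y0+w,x0:x0+w],(400,400),interpolation=cv2.INTER_CUBIC); k=400/w
    for z in(0,.045):
        P=[w2px(f,[.490+c*u-s*v,-.328+s*u+c*v,z]) for u,v in((.05,.04),(.05,-.04),(-.05,-.04),(-.05,.04))]
        cv2.polylines(im,[np.int32([((p-[x0,y0])+.5)*k for p in P])],True,(0,255,0) if z else (255,0,0),1)
    out.append(im)
cv2.imwrite("pics/boxchk.png",np.hstack(out))
E
```

```text
[ 0.5304 -0.2984  0.006 ]
[ 0.5371 -0.3552  0.006 ]
[ 0.4552 -0.3637  0.006 ]
[ 0.4473 -0.3067  0.006 ]
```

View pics/boxchk.png

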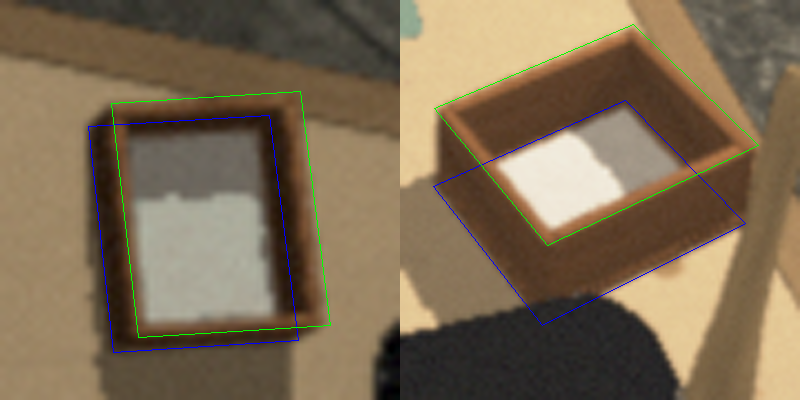

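Emit:
send_rows:
  targets:
    - {"dx": 0, "dy": -25, "dz": -4, "yaw": 0, "gripper": 20}
    - {"dx": 0, "dy": -45, "dz": -7.6, "yaw": 0, "gripper": 20}
    - {"dx": 0, "dy": -45, "dz": -7.6, "yaw": 0, "gripper": 20}
    - {"dx": 0, "dy": -45, "dz": -7.6, "yaw": 0, "gripper": 20}
    - {"dx": 0, "dy": -45, "dz": -7.6, "yaw": 0, "gripper": 20}
    - {"dx": 0, "dy": -45, "dz": -7.6, "yaw": 0, "gripper": 20}
    - {"dx": 0, "dy": -45, "dz": -7.6, "yaw": 0, "gripper": 20}
    - {"dx": 0, "dy": -45, "dz": -7.6, "yaw": 0, "gripper": 20}
    - {"dx": 0, "dy": -45, "dz": -7.6, "yaw": 0, "gripper": 20}
    - {"dx": 0, "dy": -30.8, "dz": -6, "yaw": 0, "gripper": 20}

```text
t: 6.42
tool_pos: [0.4889, -0.3287, 0.1863]
eef_rot: [-0.083, 0.703, 0.084, 0.702]
force: [-0.3, 0.1, -1.3]
finger_gap: 0.0297
```

Emit:
send_rows:
  targets:
    - {"dx": 0, "dy": 0, "dz": 0, "yaw": 5, "gripper": 20}
    - {"dx": 0, "dy": 0, "dz": 0, "yaw": 0, "gripper": 20}
    - {"dx": 0, "dy": 0, "dz": 0, "yaw": 0, "gripper": 20}

```text
t: 6.8
tool_pos: [0.4893, -0.3266, 0.1871]
eef_rot: [-0.054, 0.705, 0.054, 0.705]
force: [-0.1, -0.5, -0.5]
finger_gap: 0.0299
```

```bash
python3 - <<'E'
from h import *
plan(.489,-.327,.058,1.72)
s=snap("side","pics/s3.png")
a=cv2.imread("pics/s3.png")[80:370,200:420]
cv2.imwrite("pics/c3.png",cv2.resize(a,None,fx=2,fy=2))
E
```

```text
t 6.8 pos [ 0.4893 -0.3266  0.1871] jaw 1.7235 toolx [-5.e-04  4.e-04 -1.e+00] gap 0.0299 F [-0.1 -0.5 -0.5] j [-0.65  0.4   1.43 -0.    1.31 -2.37]
tool delta mm [129.1  -0.4  -0.3] yaw deg 0.2 y [-0.152  0.988  0.   ] z [ 0.988  0.152 -0.   ]
```

View pics/c3.png

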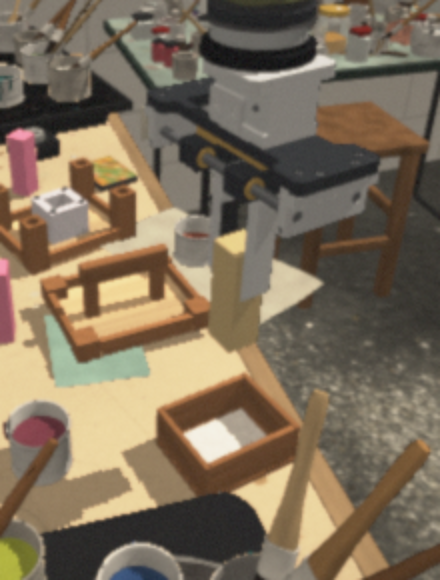

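Emit:
send_rows:
  targets:
    - {"dx": 15, "dy": 0, "dz": 0, "yaw": 0, "gripper": 20}
    - {"dx": 25, "dy": 0, "dz": 0, "yaw": 0, "gripper": 20}
    - {"dx": 25, "dy": 0, "dz": 0, "yaw": 0, "gripper": 20}
    - {"dx": 25, "dy": 0, "dz": 0, "yaw": 0, "gripper": 20}
    - {"dx": 18, "dy": 0, "dz": 0, "yaw": 0, "gripper": 20}
    - {"dx": 8, "dy": 0, "dz": 0, "yaw": 0, "gripper": 20}
    - {"dx": 4, "dy": 0, "dz": 0, "yaw": 0, "gripper": 20}
    - {"dx": 2, "dy": 0, "dz": 0, "yaw": 0, "gripper": 20}
    - {"dx": 2, "dy": 0, "dz": 0, "yaw": 0, "gripper": 20}
    - {"dx": 0, "dy": 0, "dz": 0, "yaw": 0, "gripper": 20}

```text
t: 8.1
tool_pos: [0.4894, -0.3271, 0.0637]
eef_rot: [-0.053, 0.705, 0.053, 0.705]
force: [-0.3, 0.7, -1.0]
finger_gap: 0.0301
```

Emit:
send_rows:
  targets:
    - {"dx": 1, "dy": 0, "dz": 0, "yaw": 0, "gripper": 20}
    - {"dx": 1, "dy": 0, "dz": 0, "yaw": 0, "gripper": 20}
    - {"dx": 1, "dy": 0, "dz": 0, "yaw": 0, "gripper": 20}
    - {"dx": 1, "dy": 0, "dz": 0, "yaw": 0, "gripper": 20}
    - {"dx": 0, "dy": 0, "dz": 0, "yaw": 0, "gripper": 20}

```text
t: 8.72
tool_pos: [0.4893, -0.327, 0.0593]
eef_rot: [-0.053, 0.705, 0.053, 0.705]
force: [0.2, 0.6, -1.1]
finger_gap: 0.0298
```

Emit:
send_rows:
  targets:
    - {"dx": 0.5, "dy": 0, "dz": 0, "yaw": 0, "gripper": 20}
    - {"dx": 0.5, "dy": 0, "dz": 0, "yaw": 0, "gripper": 20}
    - {"dx": 0, "dy": 0, "dz": 0, "yaw": 0, "gripper": 20}

```text
t: 9.1
tool_pos: [0.4894, -0.327, 0.0585]
eef_rot: [-0.053, 0.705, 0.053, 0.705]
force: [0.2, 0.0, 0.4]
finger_gap: 0.0299
```

```bash
python3 - <<'E'
from h import *
print(status.get_obs()["force"],status.get_obs()["tool_pos"])
s=snap("side","pics/s4.png")
a=cv2.imread("pics/s4.png")[190:340,250:370]
cv2.imwrite("pics/c4.png",cv2.resize(a,None,fx=4,fy=4,interpolation=cv2.INTER_CUBIC))
E
```

```text
[0.16397227 0.0470346  0.42907047] [ 0.48937676 -0.3270347   0.05852547]
```

View pics/c4.png

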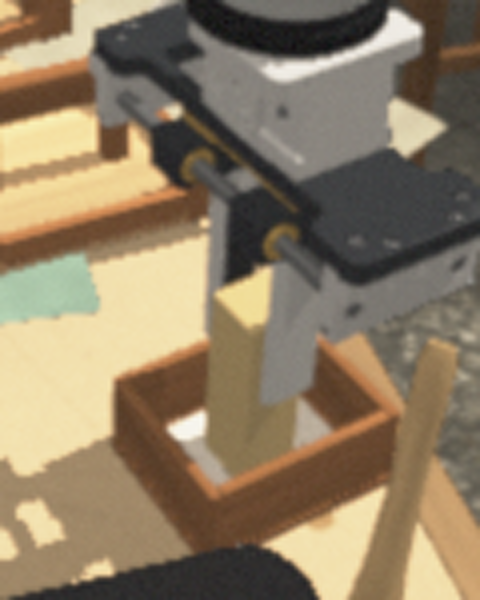

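Emit:
send_rows:
  targets:
    - {"dx": 0.5, "dy": 0, "dz": 0, "yaw": 0, "gripper": 20}
    - {"dx": 0, "dy": 0, "dz": 0, "yaw": 0, "gripper": 20}

```text
t: 9.4
tool_pos: [0.4894, -0.327, 0.0585]
eef_rot: [-0.053, 0.705, 0.053, 0.705]
force: [-1.5, 1.5, 7.2]
finger_gap: 0.0297
```

Contact: 7 N and z held. Releasing.

Emit:
send_rows:
  targets:
    - {"dx": 0, "dy": 0, "dz": 0, "yaw": 0, "gripper": 36}
    - {"dx": 0, "dy": 0, "dz": 0, "yaw": 0, "gripper": 45}
    - {"dx": 0, "dy": 0, "dz": 0, "yaw": 0, "gripper": 60}
    - {"dx": 0, "dy": 0, "dz": 0, "yaw": 0, "gripper": 60}
    - {"dx": -10, "dy": 0, "dz": 0, "yaw": 0, "gripper": 60}
    - {"dx": -25, "dy": 0, "dz": 0, "yaw": 0, "gripper": 60}
    - {"dx": -30, "dy": 0, "dz": 0, "yaw": 0, "gripper": 60}
    - {"dx": -30, "dy": 0, "dz": 0, "yaw": 0, "gripper": 60}
    - {"dx": -30, "dy": 0, "dz": 0, "yaw": 0, "gripper": 60}
    - {"dx": 0, "dy": 0, "dz": 0, "yaw": 0, "gripper": 60}

```text
t: 10.65
tool_pos: [0.4901, -0.3275, 0.1859]
eef_rot: [-0.054, 0.704, 0.052, 0.706]
force: [-0.8, 0.4, -0.0]
finger_gap: 0.0599
```

```bash
python3 - <<'E'
from h import *
plan(.4738,-.1115,.18,1.598)
s=snap("side","pics/s5.png");t=snap("top","pics/t5.png")
a=cv2.imread("pics/s5.png")[140:340,200:360]
b=cv2.imread("pics/t5.png")[150:290,240:400]
cv2.imwrite("pics/c5.png",np.hstack([cv2.resize(a,(440,550)),cv2.resize(b,(360,550))]))
E
```

```text
t 10.65 pos [ 0.4901 -0.3275  0.1859] jaw 1.7212 toolx [ 0.0037 -0.0028 -1.    ] gap 0.0599 F [-0.8  0.4 -0. ] j [-0.65  0.4   1.43 -0.    1.3  -2.37]
tool delta mm [  5.2 216.   16.3] yaw deg 7.06 y [-0.15   0.989 -0.003] z [0.989 0.15  0.003]
```

View pics/c5.png

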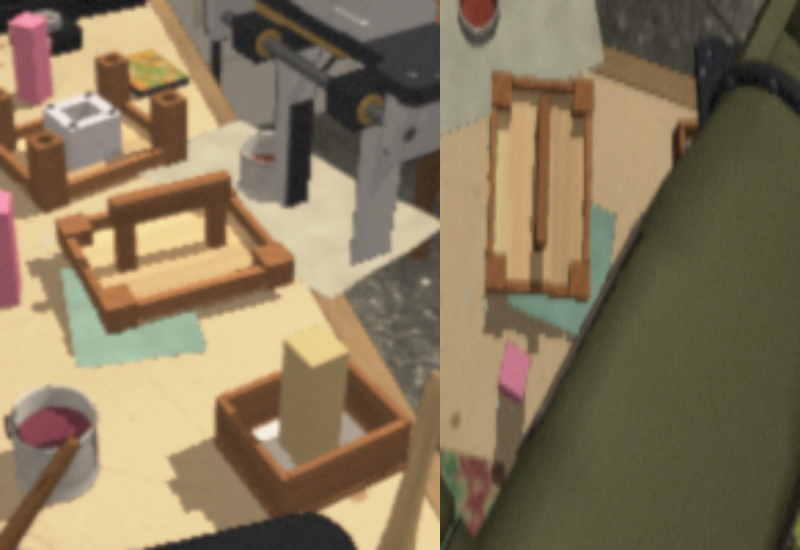

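```bash
cat > ov.py <<'E'
from fit import *
T,S="pics/top0.npz","pics/side0.npz"
def ov(p,out,fs=(("pics/top0",(250,155,75)),("pics/side0",(215,180,95))),dz=0):
    o=[];c,s=np.cos(p[2]),np.sin(p[2])
    for f,(x0,y0,w) in fs:
        im=cv2.resize(cv2.imread(f+".png")[y0:y0+w,x0:x0+w],(400,400),interpolation=cv2.INTER_CUBIC);k=400/w
        for a,b,z,col in((.08,.065,.038,(0,255,0)),(.052,.007,.089,(255,255,0)),(.052,.007,.063,(255,0,0))):
            P=[w2px(f+".npz",[p[0]+c*u-s*v,p[1]+s*u+c*v,z+dz]) for u,v in((a,b),(a,-b),(-a,-b),(-a,b))]
            cv2.polylines(im,[np.int32([((q-[x0,y0])+.5)*k for q in P])],True,col,1)
        o.append(im)
    cv2.imwrite(out,np.hstack(o))
E
python3 - <<'E'
from ov import *
ov((.4738,-.1115,.028),"pics/ov1.png")
E
```

```text
(no output)
```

View pics/ov1.png

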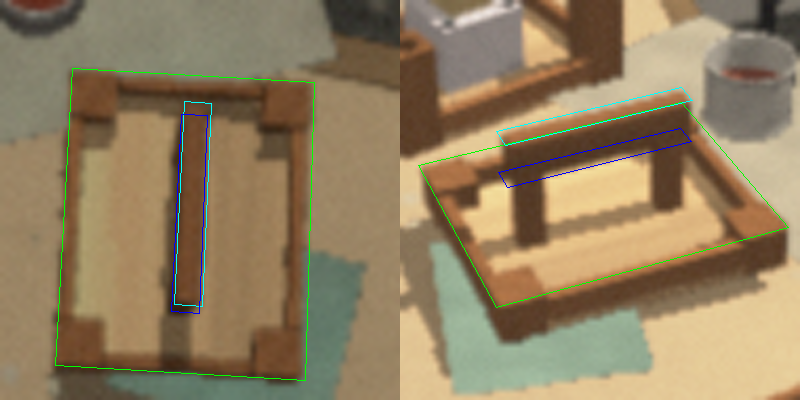

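Emit:
send_rows:
  targets:
    - {"dx": 0, "dy": 36, "dz": 2.6, "yaw": 0, "gripper": 40}
    - {"dx": 0, "dy": 36, "dz": 2.6, "yaw": 0, "gripper": 40}
    - {"dx": 0, "dy": 36, "dz": 2.6, "yaw": 0, "gripper": 40}
    - {"dx": 0, "dy": 36, "dz": 2.6, "yaw": 0, "gripper": 40}
    - {"dx": 0, "dy": 36, "dz": 2.6, "yaw": 0, "gripper": 40}
    - {"dx": 0, "dy": 36, "dz": 2.6, "yaw": 0, "gripper": 40}
    - {"dx": 0, "dy": 0, "dz": 0, "yaw": 7, "gripper": 40}
    - {"dx": 0, "dy": 0, "dz": 0, "yaw": 0, "gripper": 40}
    - {"dx": 0, "dy": 0, "dz": 0, "yaw": 0, "gripper": 40}

```text
t: 11.88
tool_pos: [0.4722, -0.1113, 0.1824]
eef_rot: [-0.011, 0.707, 0.011, 0.707]
force: [-0.1, -0.1, -0.7]
finger_gap: 0.0397
```

```bash
python3 - <<'E'
from h import *
plan(.473,-.1115,.058,1.5988)
E
```

```text
t 11.88 pos [ 0.4722 -0.1113  0.1824] jaw 1.6011 toolx [-9.e-04  2.e-04 -1.e+00] gap 0.0397 F [-0.1 -0.1 -0.7] j [-0.31  0.18  1.73 -0.    1.24 -1.91]
tool delta mm [124.4  -0.2   0.9] yaw deg 0.13 y [-0.03  1.    0.  ] z [ 1.     0.03  -0.001]
```

Emit:
send_rows:
  targets:
    - {"dx": 15, "dy": 0, "dz": 0.8, "yaw": 0, "gripper": 40}
    - {"dx": 25, "dy": 0, "dz": 0, "yaw": 0, "gripper": 40}
    - {"dx": 25, "dy": 0, "dz": 0, "yaw": 0, "gripper": 40}
    - {"dx": 20, "dy": 0, "dz": 0, "yaw": 0, "gripper": 40}
    - {"dx": 15, "dy": 0, "dz": 0, "yaw": 0, "gripper": 40}
    - {"dx": 15, "dy": 0, "dz": 0, "yaw": 0, "gripper": 40}
    - {"dx": 9, "dy": 0, "dz": 0, "yaw": 0, "gripper": 40}
    - {"dx": 0, "dy": 0, "dz": 0, "yaw": 0, "gripper": 40}

```text
t: 12.88
tool_pos: [0.473, -0.111, 0.0585]
eef_rot: [-0.01, 0.707, 0.01, 0.707]
force: [0.8, -0.5, -0.2]
finger_gap: 0.0402
```

```bash
python3 - <<'E'
from h import *
plan(.473,-.1115,.058,1.5988)
s=snap("side","pics/s6.png")
a=cv2.imread("pics/s6.png")[120:270,200:330]
cv2.imwrite("pics/c6.png",cv2.resize(a,None,fx=4,fy=4,interpolation=cv2.INTER_CUBIC))
E
```

```text
t 12.88 pos [ 0.473  -0.111   0.0585] jaw 1.5991 toolx [-7.e-04  2.e-04 -1.e+00] gap 0.0402 F [ 0.8 -0.5 -0.2] j [-0.31  0.34  1.84 -0.    0.96 -1.91]
tool delta mm [ 0.5 -0.5 -0. ] yaw deg 0.02 y [-0.028  1.     0.   ] z [ 1.     0.028 -0.001]
```

View pics/c6.png

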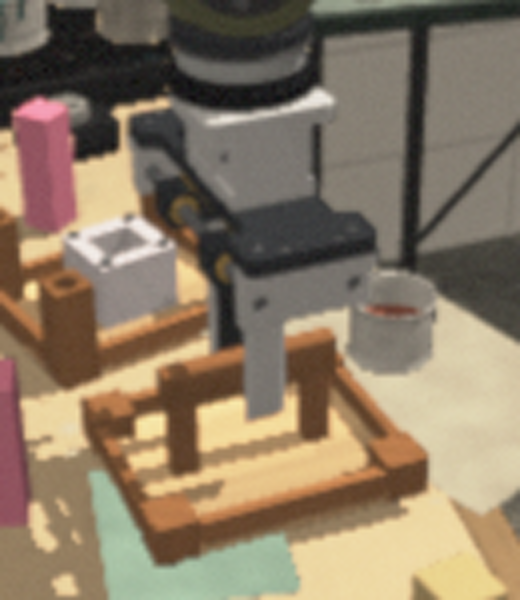

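Emit:
send_rows:
  targets:
    - {"dx": 0, "dy": 0, "dz": 0, "yaw": 0, "gripper": 25}
    - {"dx": 0, "dy": 0, "dz": 0, "yaw": 0, "gripper": 18}
    - {"dx": 0, "dy": 0, "dz": 0, "yaw": 0, "gripper": 12}
    - {"dx": 0, "dy": 0, "dz": 0, "yaw": 0, "gripper": 5}
    - {"dx": 0, "dy": 0, "dz": 0, "yaw": 0, "gripper": 5}
    - {"dx": 0, "dy": 0, "dz": 0, "yaw": 0, "gripper": 5}
    - {"dx": 0, "dy": 0, "dz": 0, "yaw": 0, "gripper": 5}

```text
t: 13.8
tool_pos: [0.4733, -0.1111, 0.0591]
eef_rot: [-0.01, 0.707, 0.01, 0.707]
force: [-0.3, -0.6, 3.6]
finger_gap: 0.0137
```

Emit:
send_rows:
  targets:
    - {"dx": -3, "dy": 0, "dz": 0, "yaw": 0, "gripper": 5}
    - {"dx": -7, "dy": 0, "dz": 0, "yaw": 0, "gripper": 5}
    - {"dx": -10, "dy": 0, "dz": 0, "yaw": 0, "gripper": 5}
    - {"dx": -15, "dy": 0, "dz": 0, "yaw": 0, "gripper": 5}
    - {"dx": -20, "dy": 0, "dz": 0, "yaw": 0, "gripper": 5}
    - {"dx": -20, "dy": 0, "dz": 0, "yaw": 0, "gripper": 5}
    - {"dx": -20, "dy": 0, "dz": 0, "yaw": 0, "gripper": 5}
    - {"dx": -15, "dy": 0, "dz": 0, "yaw": 0, "gripper": 5}
    - {"dx": -5, "dy": 0, "dz": 0, "yaw": 0, "gripper": 5}
    - {"dx": 0, "dy": 0, "dz": 0, "yaw": 0, "gripper": 5}

```text
t: 15.05
tool_pos: [0.4731, -0.111, 0.1739]
eef_rot: [-0.01, 0.707, 0.01, 0.707]
force: [0.1, -0.2, -3.5]
finger_gap: 0.0138
```

```bash
python3 - <<'E'
from ov import *
plan(.4605,.0938,.17,1.804)
o=status.get_obs();print(o["ft_torque"])
snap("side","pics/s7.png");snap("top","pics/t7.png")
x,y,z=o["tool_pos"]
ov((x,y,.028),"pics/ov2.png",(("pics/t7",(230,140,110)),("pics/s7",(215,130,110))),dz=z-.0585)
E
```

```text
t 15.05 pos [ 0.4731 -0.111   0.1739] jaw 1.599 toolx [-0. -0. -1.] gap 0.0138 F [ 0.1 -0.2 -3.5] j [-0.31  0.19  1.74 -0.    1.22 -1.9 ]
tool delta mm [  3.9 205.1  -6.8] yaw deg -11.74 y [-0.028  1.    -0.   ] z [ 1.     0.028 -0.   ]
[ 0.05989848  0.04523582 -0.01423349]
```

View pics/ov2.png

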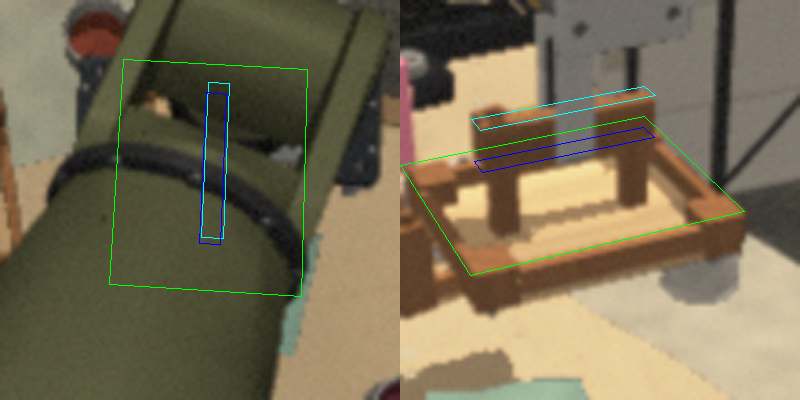

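```bash
python3 - <<'E'
import cv2
a=cv2.imread("pics/s7.png")[130:240,205:335]
cv2.imwrite("pics/c7.png",cv2.resize(a,None,fx=6,fy=5.4,interpolation=cv2.INTER_CUBIC))
E
```

```text
(no output)
```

View pics/c7.png

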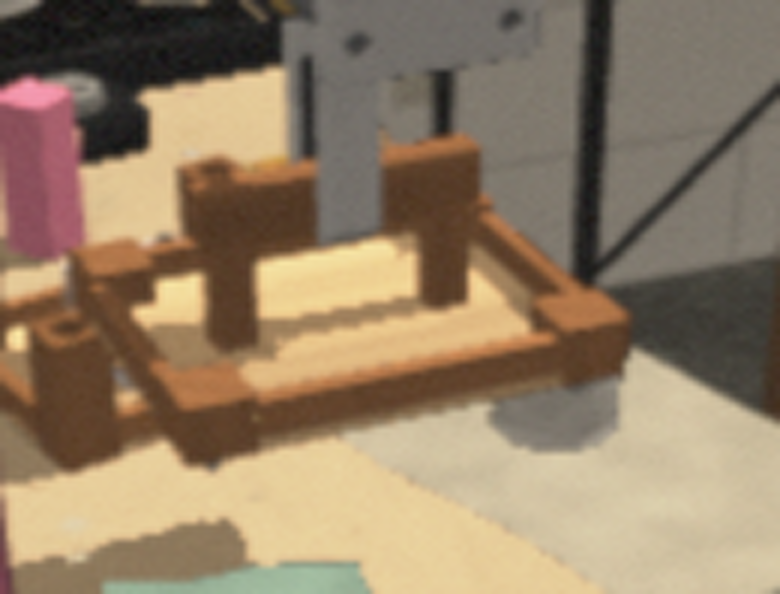

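```bash
python3 - <<'E'
from fit import *
S="pics/s7.npz"
C=np.array([(628,312),(180,410),(75,255),(480,148)],float)
px=np.c_[(C[:,0]+.5)/6-.5+205,(C[:,1]+.5)/5.4-.5+130]
m0=np.array([[.08,-.065,.038],[-.08,-.065,.038],[-.08,.065,.038],[.052,-.007,.089]])
def res(p,k):
    c=np.zeros(6);c[:len(p)]=p
    R=Ro.from_euler("zyx",[c[2],c[3],c[4]]).as_matrix()
    piv=np.array([0,0,.076])
    W=(m0-piv)@R.T+piv+[c[0],c[1],.1148]
    return (np.array([w2px(S,w) for w in W])-px).ravel()
for n in(3,5):
    r=least_squares(res,[.473,-.111,.028,0,0][:n],args=(n,));print(r.x.round(4),r.fun.round(1))
E
```

```text
[ 0.4741 -0.1124  0.0284] [ 0.8  0.9  0.1  0.2 -1.9 -1.3  0.8 -0.7]
[ 0.4735 -0.1127  0.0023 -0.0236 -0.0308] [ 1.1  0.1 -0.8  0.1 -1.   0.   0.6 -1. ]
```

Emit:
send_rows:
  targets:
    - {"dx": 0, "dy": 12, "dz": -0.5, "yaw": 0, "gripper": 5}
    - {"dx": 0, "dy": 24, "dz": -0.8, "yaw": 0, "gripper": 5}
    - {"dx": 0, "dy": 28, "dz": -1, "yaw": 0, "gripper": 5}
    - {"dx": 0, "dy": 28, "dz": -1, "yaw": 0, "gripper": 5}
    - {"dx": 0, "dy": 28, "dz": -1, "yaw": 0, "gripper": 5}
    - {"dx": 0, "dy": 28, "dz": -1, "yaw": 0, "gripper": 5}
    - {"dx": 0, "dy": 26, "dz": -0.8, "yaw": 0, "gripper": 5}
    - {"dx": 0, "dy": 21, "dz": -0.7, "yaw": 0, "gripper": 5}
    - {"dx": 0, "dy": 10, "dz": -0.3, "yaw": 0, "gripper": 5}
    - {"dx": 0, "dy": 0, "dz": 0, "yaw": 0, "gripper": 5}

```text
t: 16.4
tool_pos: [0.4601, 0.094, 0.1738]
eef_rot: [-0.01, 0.707, 0.01, 0.707]
force: [-0.1, -0.0, -2.9]
finger_gap: 0.0135
```

Emit:
send_rows:
  targets:
    - {"dx": 0, "dy": 0, "dz": 0, "yaw": -3, "gripper": 5}
    - {"dx": 0, "dy": 0, "dz": 0, "yaw": -3, "gripper": 5}
    - {"dx": 0, "dy": 0, "dz": 0, "yaw": -3, "gripper": 5}
    - {"dx": 0, "dy": 0, "dz": 0, "yaw": -2.9, "gripper": 5}
    - {"dx": 10, "dy": 0, "dz": 0, "yaw": 0, "gripper": 5}
    - {"dx": 12, "dy": 0, "dz": 0, "yaw": 0, "gripper": 5}
    - {"dx": 8, "dy": 0, "dz": 0, "yaw": 0, "gripper": 5}
    - {"dx": 0, "dy": 0, "dz": 0, "yaw": 0, "gripper": 5}
    - {"dx": 0, "dy": 0, "dz": 0, "yaw": 0, "gripper": 5}

```text
t: 17.52
tool_pos: [0.4605, 0.0937, 0.1441]
eef_rot: [-0.083, 0.702, 0.083, 0.702]
force: [0.7, 0.2, -4.3]
finger_gap: 0.0137
```

```bash
python3 - <<'E'
from h import *
plan(.4603,.0938,.129,1.806)
s=snap("side","pics/s8.png")
a=cv2.imread("pics/s8.png")[90:220,175:285]
cv2.imwrite("pics/c8.png",cv2.resize(a,None,fx=4.6,fy=4.6,interpolation=cv2.INTER_CUBIC))
E
```

```text
t 17.52 pos [0.4605 0.0937 0.1441] jaw 1.8066 toolx [ 3.e-04  1.e-04 -1.e+00] gap 0.0137 F [ 0.7  0.2 -4.3] j [ 0.12  0.19  1.81  0.    1.14 -1.68]
tool delta mm [15.1  0.1 -0.1] yaw deg 0.03 y [-0.234  0.972 -0.   ] z [0.972 0.234 0.   ]
```

View pics/c8.png

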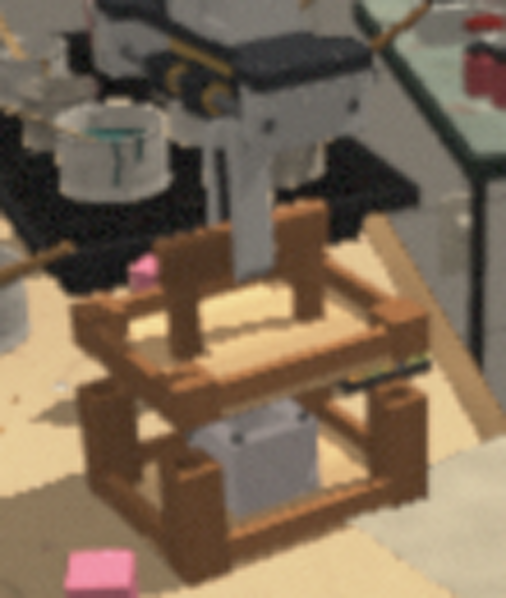

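Emit:
send_rows:
  targets:
    - {"dx": 4, "dy": 0, "dz": 0, "yaw": 0, "gripper": 5}
    - {"dx": 4, "dy": 0, "dz": 0, "yaw": 0, "gripper": 5}
    - {"dx": 4, "dy": 0, "dz": 0, "yaw": 0, "gripper": 5}
    - {"dx": 3, "dy": 0, "dz": 0, "yaw": 0, "gripper": 5}
    - {"dx": 2, "dy": 0, "dz": 0, "yaw": 0, "gripper": 5}
    - {"dx": 2, "dy": 0, "dz": 0, "yaw": 0, "gripper": 5}
    - {"dx": 0, "dy": 0, "dz": 0, "yaw": 0, "gripper": 5}

```text
t: 18.45
tool_pos: [0.4603, 0.0936, 0.1249]
eef_rot: [-0.083, 0.702, 0.083, 0.702]
force: [-0.8, -0.4, -4.0]
finger_gap: 0.014
```

Emit:
send_rows:
  targets:
    - {"dx": 1, "dy": 0, "dz": 0, "yaw": 0, "gripper": 5}
    - {"dx": 1, "dy": 0, "dz": 0, "yaw": 0, "gripper": 5}
    - {"dx": 1, "dy": 0, "dz": 0, "yaw": 0, "gripper": 5}
    - {"dx": 0, "dy": 0, "dz": 0, "yaw": 0, "gripper": 5}

```text
t: 18.95
tool_pos: [0.4603, 0.0936, 0.1219]
eef_rot: [-0.083, 0.702, 0.083, 0.702]
force: [-0.0, 0.2, -3.2]
finger_gap: 0.0136
```

Tips are about 7 mm into the sockets, and nothing is touching. Continuing.

Emit:
send_rows:
  targets:
    - {"dx": 1, "dy": 0, "dz": 0, "yaw": 0, "gripper": 5}
    - {"dx": 1, "dy": 0, "dz": 0, "yaw": 0, "gripper": 5}
    - {"dx": 1, "dy": 0, "dz": 0, "yaw": 0, "gripper": 5}
    - {"dx": 0.5, "dy": 0, "dz": 0, "yaw": 0, "gripper": 5}
    - {"dx": 0, "dy": 0, "dz": 0, "yaw": 0, "gripper": 5}

```text
t: 19.58
tool_pos: [0.4602, 0.0937, 0.1184]
eef_rot: [-0.083, 0.702, 0.083, 0.702]
force: [0.1, 0.3, -4.4]
finger_gap: 0.0136
```

Emit:
send_rows:
  targets:
    - {"dx": 0.5, "dy": 0, "dz": 0, "yaw": 0, "gripper": 5}
    - {"dx": 0.5, "dy": 0, "dz": 0, "yaw": 0, "gripper": 5}
    - {"dx": 0, "dy": 0, "dz": 0, "yaw": 0, "gripper": 5}

```text
t: 19.95
tool_pos: [0.4603, 0.0937, 0.1174]
eef_rot: [-0.083, 0.702, 0.083, 0.702]
force: [-0.7, 0.4, -3.0]
finger_gap: 0.014
```

Emit:
send_rows:
  targets:
    - {"dx": 0.5, "dy": 0, "dz": 0, "yaw": 0, "gripper": 5}
    - {"dx": 0, "dy": 0, "dz": 0, "yaw": 0, "gripper": 5}

```text
t: 20.2
tool_pos: [0.4602, 0.0937, 0.1173]
eef_rot: [-0.083, 0.702, 0.083, 0.702]
force: [-5.7, -0.3, 3.5]
finger_gap: 0.0139
```

Emit:
send_rows:
  targets:
    - {"dx": 0.5, "dy": 0, "dz": 0, "yaw": 0, "gripper": 5}
    - {"dx": 0, "dy": 0, "dz": 0, "yaw": 0, "gripper": 5}

```text
t: 20.45
tool_pos: [0.4602, 0.0937, 0.1173]
eef_rot: [-0.083, 0.702, 0.083, 0.702]
force: [-8.2, 0.1, 10.2]
finger_gap: 0.0141
```

Emit:
send_rows:
  targets:
    - {"dx": -0.5, "dy": 0, "dz": 0, "yaw": 0, "gripper": 5}
    - {"dx": 0, "dy": 0, "dz": 0, "yaw": 0, "gripper": 20}
    - {"dx": 0, "dy": 0, "dz": 0, "yaw": 0, "gripper": 40}
    - {"dx": 0, "dy": 0, "dz": 0, "yaw": 0, "gripper": 50}
    - {"dx": 0, "dy": 0, "dz": 0, "yaw": 0, "gripper": 50}
    - {"dx": -10, "dy": 0, "dz": 0, "yaw": 0, "gripper": 50}
    - {"dx": -25, "dy": 0, "dz": 0, "yaw": 0, "gripper": 50}
    - {"dx": -30, "dy": 0, "dz": 0, "yaw": 0, "gripper": 50}
    - {"dx": -40, "dy": 0, "dz": 0, "yaw": 0, "gripper": 50}
    - {"dx": 0, "dy": 0, "dz": 0, "yaw": 0, "gripper": 50}

```text
t: 21.7
tool_pos: [0.4614, 0.0938, 0.2251]
eef_rot: [-0.083, 0.7, 0.083, 0.704]
force: [-0.6, 0.2, -0.2]
finger_gap: 0.0499
```

Emit:
send_rows:
  targets:
    - {"dx": 0, "dy": 40, "dz": -30, "yaw": 0, "gripper": 50}
    - {"dx": 0, "dy": 40, "dz": -30, "yaw": 0, "gripper": 50}
    - {"dx": 0, "dy": 40, "dz": -20, "yaw": 0, "gripper": 50}
    - {"dx": 0, "dy": 40, "dz": 0, "yaw": 0, "gripper": 50}
    - {"dx": 0, "dy": 40, "dz": 0, "yaw": 0, "gripper": 50}
    - {"dx": 0, "dy": 0, "dz": 0, "yaw": 0, "gripper": 50}

```text
t: 22.45
tool_pos: [0.3348, 0.2708, 0.2213]
eef_rot: [-0.084, 0.702, 0.084, 0.702]
force: [0.3, -0.4, -0.1]
finger_gap: 0.0501
```

```bash
python3 - <<'E'
from ov import *
plan(.4603,.0938,.129,1.806)
snap("side","pics/s9.png");snap("top","pics/t9.png")
ov((.4603,.0938,.2345),"pics/ov3.png",(("pics/t9",(175,150,75)),("pics/s9",(180,115,105))),dz=.058)
a=cv2.imread("pics/s9.png");b=cv2.imread("pics/t9.png")
cv2.imwrite("pics/c9.png",np.hstack([cv2.resize(a[100:340,160:360],(400,480)),cv2.resize(b[120:300,160:400],(400,300)).repeat(1,0) if 0 else cv2.resize(b[120:300,160:400],(400,480))]))
E
```

```text
t 22.45 pos [0.3348 0.2708 0.2213] jaw 1.8097 toolx [-1.e-03 -5.e-04 -1.e+00] gap 0.0501 F [ 0.3 -0.4 -0.1] j [ 0.59  0.02  1.81  0.    1.31 -1.21]
tool delta mm [  92.3 -201.6   80.1] yaw deg 0.21 y [-0.237  0.972 -0.   ] z [ 0.972  0.237 -0.001]
```

View pics/ov3.png

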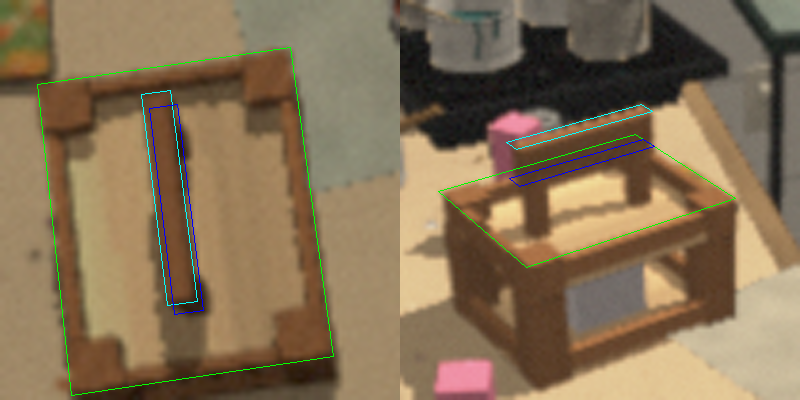

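View pics/c9.png

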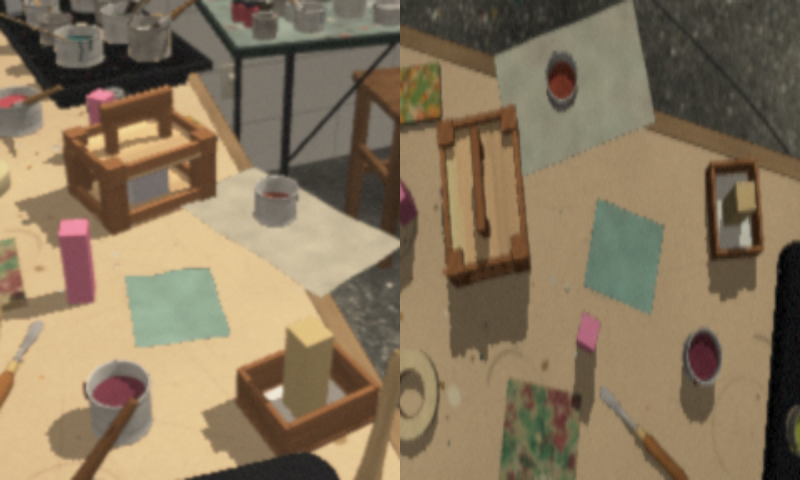

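```bash
python3 -c "
from cell import order; print(order.hand_in())"
```

```text
the job is handed in; nothing more can be done
None
```

I lifted the wax bar straight out of the well, stood it upright in the wooden box, then stacked the handled tray on the mould tray and handed the job in. The clock read about 22.5 s of the 64 s allowed. No verdict was reported.

- **Bar:** I lowered it until it touched the box floor (about 7 N, gripper tip at 58.5 mm), then let go within about 2 mm of the measured box centre. The last pictures show it standing upright and clear of the walls.
- **Handled tray:** The pins went in with no contact force until the tray seated, with the gripper tip at 117.3 mm against 117.1 mm expected. In the last pictures, the outline drawn at the fully stacked pose matches the tray in both cameras, and it sits flush on the posts.
- **Tins and arm:** Both tins look unmoved in the pictures; I did not re-measure them. The arm ended well away, with almost no force on the tool.
- **Disagreements:**
  - My first box measurement differed by about 6 mm between the cameras. I had misread an edge, and an overlay check settled it.
  - The handled tray and mould positions differed by 1–4 mm between the cameras.
  - A sideways force of about 8 N appeared as the tray seated. It was gone once I released and backed away.

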